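# Ring for the checker and show her the red coaster under the magnifier

## Task

Press the desk bell's plunger right down to its stop to call the checker, then lift the red lacquer coaster out of the plate rack and hold it up in the air for her in front of the ring-light magnifier: centred on the lens, about 15 cm from the glass on its lit side, painted face towards the glass and square to it. Let the bell come back up, do not bump the lamp, and leave the black coasters and the other ware where they are. The program finishes while the gripper is still holding the coaster steady there.

Things in the scene. Friction and masses are not known exactly. Their poses are not given: they have to be found in the camera images.
- red_coaster: Red lacquer coaster: flat round disc, 120 mm across, 9 mm thick, about 90 g, on edge in one of the rack's four slots, within 4 degrees of upright. Origin at the disc's centre (75 mm above the table in the rack; rim top at 135 mm). Its x axis is square to the disc and points out of the painted face (gold rings and dots; the back is plain); in the rack it looks along the rack's +x.
- rack: Wooden plate rack fixed to the table, 266 x 115 mm, origin under its middle. Four slots along its x axis at -90, -30, 30, 90 mm; the coasters stand on edge there, square to x, 51 mm clear between neighbours. Each slot is a 12.5 mm gap between thin dowels, 72 mm high, at y = +-35 mm. Which slot holds the red one changes.
- bell_top (a point): Top of the desk bell's plunger: a steel cap of 18 mm diameter, 63 mm above the table, in the middle of a chromed dome 82 mm across and 46 mm high. z up. The bell is fixed to the table.
- bell_plunger (a joint): The bell's plunger in m: 0 = up (at rest), 0.007 = down on its stop. It goes straight down; the spring needs 1.4 N to start and about 4 N at the stop, and brings it back up.
- lens (a point): Centre of the glass of the ring-light magnifier, 270 mm above the table. +x runs along the lens axis into the lamp, away from the work; the lit front looks along -x, towards the robot and 14 to 32 degrees downward. z is the head's up, y level. The head is a white ring 170 mm across, 36 mm thick (its front rim 18 mm before the glass); the glass is 122 mm across.
- lamp: Stand of the magnifier, fixed to the table: white round foot 170 mm across and 26 mm high, thin post and a steel fork that carries the head at both sides (knobs reach 118 mm out from the lens centre). Origin under the foot's middle, straight below the lens; its x axis is the level direction of the lens axis.
- lamp_head (a joint): Downward tilt of the magnifier's head in rad: 0 = lens looks level, 0.3 = lens looks 0.3 rad below level. Stiff; stays where it is set.
- black_coaster_1: Black lacquer coaster, same size as the red one, in another slot of the rack; leave alone. Origin at its centre, x axis out of its face.
- black_cup: Black lacquer cup, open, 72 mm across, 85 mm high; loose on the table; leave alone. Origin under its base.
- red_bowl: Red lacquer bowl, 110 mm across, 50 mm high; loose on the table; leave alone. Origin under its base.
- lidded_box: Round black box with a knobbed lid, 90 mm across, 76 mm high; loose on the table; leave alone. Origin under its base.
- lacquer_tin: Closed tin, 68 mm across, 90 mm high; loose on the table; leave alone. Origin under its base.
- brush: Paint brush lying flat, 200 mm long; loose on the table; leave alone.
- black_coaster_2: Black lacquer coaster, same size as the red one, in another slot of the rack; leave alone. Origin at its centre, x axis out of its face.
- black_coaster_3: Black lacquer coaster, same size as the red one, in another slot of the rack; leave alone. Origin at its centre, x axis out of its face.
Not all that is in view belongs to the job. There is more than one size of the red_coaster; the job needs the larger. What is shaped like the part that bears bell_top but turquoise is not meant.

How it is judged:
By the outcome, as a careful person would: the job done as asked, in the order asked, and still so for the second after the job is handed in, while the arm keeps its last pose, push and grip.
It also fails if it takes over 43 s, if anything falls off the work surface, if the arm or the gripper's body presses on something with over 40 N, if the wrist force passes 120 N, or if a joint passes its speed limit or range.

## Robot

A 6-joint arm with a two-finger parallel gripper is mounted at the origin on the work surface. World frame = base frame: x ahead of the robot, y to its left, z up, the work surface at z = 0. Lengths are in m, angles in rad, forces in N, time in s.
With the tool pointing down it reaches from about 0.2 to 0.875 m from the base axis. Payload 3.4 kg.
Tool frame: the origin (TCP) lies between the finger pads; the fingertips stand 19 mm ahead of it and the grasp point (between the pads) is the TCP; z points along the fingers, y is the line along which they close (so a half turn about z gives the same grasp; the last joint's range is limited). The gripper opens to 94 mm and grips with 3 to 60 N. Pads are 16 mm wide; open, the fingers measure 119 mm over their backs; the gripper's body (75 mm by 177 mm) begins 78 mm behind the grasp point.
Start: joints at [-1.264, 0.276, 1.505, -0, 1.361, -0.121], TCP at [0.239, -0.523, 0.224] pointing down, gripper open.
Joint ranges: [-2.89, 2.89], [-0.75, 2.08], [0.22, 2.7], [-1.18, 4.32], [0.11, 2.71], [-2.7, 2.7]. Speed limits (rad/s): [2.57, 2.57, 3.14, 3.14, 3.14, 3.14].

## Interface

Orientations are given as [roll, pitch, yaw] about the fixed x, y, z axes, in that order (R = Rz(yaw) Ry(pitch) Rx(roll)).
In Python, from cell import r gives the robot as it stands.
- The arm moves only by the tool carry_out, never from a script. Its argument "motion" is a list of rows, each a list of 5 numbers: the opening, from -1 (shut) to 1 (fully open), then the shift along the tool's x, y, z in m, then the turn about the tool's z in degrees. In form: [[claw, x, y, z, yaw], ...]. A call has 1 to 20 rows; each row is the pose to reach, as a shift and turn from the pose commanded when the call began, along the tool's axes at that moment; what a row does not reach only later rows make up. A row lasts 1/12 s, in which the tool goes at most 41.7 mm and 7.16 degrees, less where a joint would pass 70% of its speed; a pose out of reach is approached as far as the arm can. A call with a gripper value outside its range is refused whole. The fingers move at their own pace and stop on an object; the grip force is fixed at half the most. Time passes only in rows, so rows that repeat a pose let the fingers close. It gives the time, the measured TCP pose, the force, the opening and the grip force at its end, in the units of the state.
- r.get_obs(): the state, without advancing time (a new reading comes with each control period).
- r.grab_frame(name): name is "scene" or "side" or "wrist"; returns a dict with "img" (400x640x3 uint8, blue, green, red), "fovy" (degrees; the focal length in pixels is half the picture's height over the tangent of half this angle, whatever the lens; pixels are square), "cx", "cy" (the principal point, pixels), "dist_coeffs" ([k1, k2, p1, p2, k3] as OpenCV has them; the pictures are not rectified), "rvec" (rotation vector, rad) and "tvec" (3), from world to camera coordinates, as OpenCV has them. Camera axes: x right, y down, z forward; pixel columns grow to the right and rows downward; lengths in m; the calibration is good to about 2 mm. A picture is of the moment at which its call begins. There is no depth.
- r.close_job(): hands the job in; it is judged then, once.
Trained networks look in a picture, given as the dict that the camera call returned (one of the last four; its "shot" number tells which), for a name from the list of things; names that differ only in an ending like _2 or _b are one class to them, and where a whole thing is asked for, a point or a joint stands for the part that bears it (a point fixed in the world has none). Each returns a list of dicts, best first, with "p" (0 to 1); they miss things now and then, are a little off and sometimes report something else, mostly with a low value. They report only what shows in the picture. A call takes as long as a camera call. They do not tell look-alikes from the thing itself.
- r.look_for(label, picture): "location" ([row, column] in pixels, amid what is visible of it).
- r.tip_of(label, picture): "location" ([row, column] in pixels: a listed point, or the origin of a listed thing).
The state is a dict: "time_s": time; "q": joint angles; "joint_vel": joint speeds; "tau": joint torques, N m; "tcp_pos": TCP position; "eef_rot": TCP orientation; "contact_force": force on the tool from outside, world axes, zero at the start; "wrist_torque": the same for the moment, N m; "gripper_width": opening from 0.0 (shut) to 1.0 (fully open); "grasp_force": force on a finger pad.
Only numpy, scipy, OpenCV 4.12 (cv2) and the standard library are available. Lean on these libraries where they do the work, as an engineer would, in place of code of your own. Each camera call takes 0.05 s, during which the arm holds its last target. There are 200 camera calls.

## Working session

There is one attempt and no reset: what is moved stays moved. The work goes in short steps, Python scripts to look and compute and a tool call to move; the robot and the scene stay as the last step left them, time stands still between calls to the robot, and variables do not carry over. Pictures are saved under pics/ and viewed, at most 10 in all, crops included, and the job is handed in when it is done.

Besides the shell and the picture viewer there is one more tool, called after "Request:" as name(argument=value, ...), one argument or row to a line, values as JSON. carry_out: Moves the arm, as the interface text tells. Its arguments: {"type":"object","properties":{"motion":{"type":"array"}},"required":["motion"]}

```bash
ls; mkdir -p pics; cat > h.py <<'E'
import numpy as np, cv2
from cell import r
from scipy.spatial.transform import Rotation as Ro
def K(f):
    F=f["img"].shape[0]/2/np.tan(np.radians(f["fovy"])/2)
    return np.array([[F,0,f["cx"]],[0,F,f["cy"]],[0,0,1.]])
def ray(f,rc):
    p=cv2.undistortPoints(np.array([[[rc[1],rc[0]]]],float),K(f),np.array(f["dist_coeffs"],float))[0,0]
    R=cv2.Rodrigues(np.array(f["rvec"],float))[0]; t=np.array(f["tvec"],float).ravel()
    d=R.T@np.array([p[0],p[1],1]); return -R.T@t, d/np.linalg.norm(d)
def atz(f,rc,z):
    c,d=ray(f,rc); return c+d*(z-c[2])/d[2]
def proj(f,P):
    return cv2.projectPoints(np.atleast_2d(np.array(P,float)),np.array(f["rvec"],float),np.array(f["tvec"],float),K(f),np.array(f["dist_coeffs"],float))[0][:,0,::-1]
def tri(rays):
    A=sum(np.eye(3)-np.outer(d,d) for c,d in rays); b=sum((np.eye(3)-np.outer(d,d))@c for c,d in rays)
    return np.linalg.solve(A,b)
E
python3 - <<'E'
from h import *
import pickle
np.set_printoptions(precision=4,suppress=True)
fs={}
for n in ["scene","side","wrist"]:
    f=r.grab_frame(n); fs[n]=f; cv2.imwrite(f"pics/{n}0.png",f["img"])
    print(n,f["fovy"],ray(f,(200,320)))
    for l in ["red_coaster","rack","bell_top","lens","lamp","black_coaster_1"]:
        print(l,[(np.round(x["location"]).tolist(),round(x["p"],2)) for x in r.tip_of(l,f)[:6]],'|',[(np.round(x["location"]).tolist(),round(x["p"],2)) for x in r.look_for(l,f)[:5]])
pickle.dump(fs,open("f0.pkl","wb"))
print(r.get_obs())
E
```

```text
pics
scene 54.05610379972258 (array([ 1.0788, -0.792 ,  0.7946]), array([-0.4744,  0.6875, -0.5498]))
red_coaster [([222.0, 269.0], 0.94), ([256.0, 243.0], 0.6)] | [([222.0, 267.0], 0.83), ([249.0, 238.0], 0.59)]
rack [([291.0, 264.0], 0.77)] | [([309.0, 274.0], 0.67)]
bell_top [([198.0, 327.0], 0.41)] | [([261.0, 250.0], 0.25)]
lens [([198.0, 324.0], 0.73), ([151.0, 406.0], 0.59), ([280.0, 270.0], 0.37)] | [([149.0, 409.0], 0.81)]
lamp [([217.0, 401.0], 0.83)] | [([208.0, 404.0], 0.89)]
black_coaster_1 [([266.0, 258.0], 0.77), ([281.0, 270.0], 0.72), ([287.0, 286.0], 0.57)] | [([274.0, 267.0], 0.82), ([290.0, 284.0], 0.79), ([262.0, 254.0], 0.58)]
side 50.66342098060505 (array([0.2704, 0.9236, 0.993 ]), array([ 0.1951, -0.7202, -0.6658]))
red_coaster [([176.0, 361.0], 0.83), ([223.0, 372.0], 0.64)] | [([176.0, 362.0], 0.62), ([221.0, 371.0], 0.6)]
rack [([183.0, 336.0], 0.73)] | [([177.0, 350.0], 0.65)]
bell_top [([258.0, 331.0], 0.53), ([291.0, 310.0], 0.36)] | [([206.0, 229.0], 0.49)]
lens [([210.0, 225.0], 0.57), ([213.0, 261.0], 0.17)] | [([206.0, 225.0], 0.72)]
lamp [([279.0, 2
[... 168 characters left out ...]
32.0], 0.62)]
wrist 67.42787024433892 (array([ 0.307 , -0.4922,  0.3853]), array([-0.2527, -0.102 , -0.9621]))
red_coaster [] | []
rack [] | []
bell_top [] | []
lens [] | []
lamp [] | []
black_coaster_1 [] | []
{'time_s': 1.95, 'q': array([-1.264 ,  0.2759,  1.5049, -0.    ,  1.3607, -0.121 ]), 'joint_vel': array([ 0.0011, -0.0003, -0.0006, -0.0008, -0.0012,  0.0024]), 'tau': array([  0.0011, -40.4453, -23.7494,   0.0703,   0.0248,  -0.    ]), 'tcp_pos': array([ 0.2385, -0.5232,  0.2245]), 'eef_rot': array([3.1415, 0.    , 0.4278]), 'contact_force': array([ 0.3002, -0.3535, -0.1486]), 'wrist_torque': array([-0.0082,  0.0271,  0.0388]), 'grasp_force': 0.0, 'gripper_width': 1.0045364084763473}
```

View pics/scene0.png

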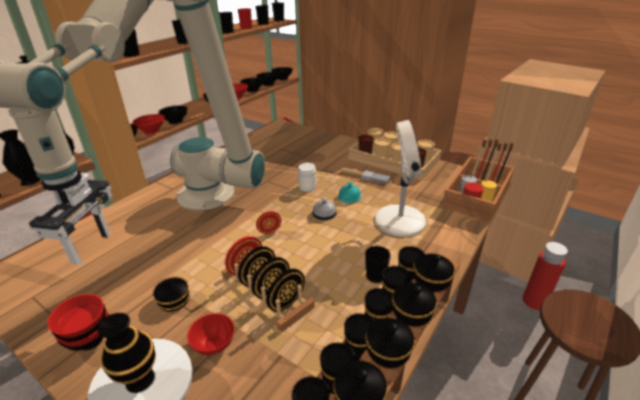

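View pics/side0.png

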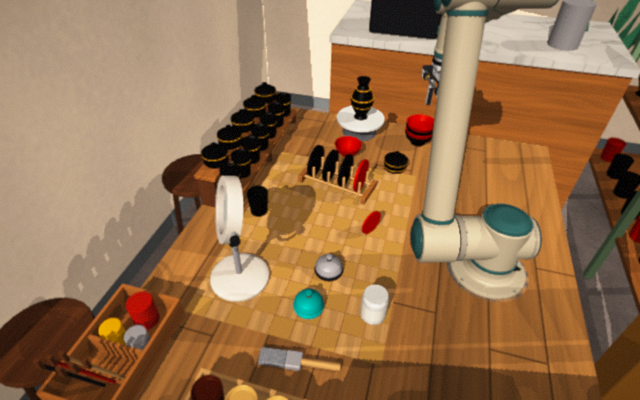

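```bash
python3 - <<'E'
from h import *
import pickle
np.set_printoptions(precision=4,suppress=True)
fs=pickle.load(open("f0.pkl","rb")); s,d=fs["scene"],fs["side"]
T=lambda a,b: print(tri([ray(s,a),ray(d,b)]))
T((198,327),(258,331)); print(atz(s,(198,327),.063),atz(d,(258,331),.063))
print("lens");T((151,406),(210,225)); print(atz(s,(151,406),.27),atz(d,(210,225),.27),"foot",atz(s,(217,401),0),atz(d,(279,238),0))
print("rack",atz(s,(291,264),0),atz(d,(183,336),0))
for a in [(256,243),(266,258),(281,270),(287,286)]: print(atz(s,a,.075))
for a in [(176,361),(169,342),(162,328),(158,315)]: print(atz(d,a,.075))
c=[cv2.resize(s["img"][200:320,190:340],None,fx=4,fy=4,interpolation=3),]
c2=[cv2.resize(s["img"][100:250,345:455],None,fx=4,fy=4,interpolation=3), cv2.resize(d["img"][165:315,195:285],None,fx=4,fy=4,interpolation=3)]
cv2.imwrite("pics/c1.png",c[0]); cv2.imwrite("pics/c2.png",np.hstack(c2)[:600,:800])
E
```

```text
[0.4508 0.1493 0.0596]
[0.4607 0.1461 0.063 ] [0.4445 0.1482 0.063 ]
lens
[0.6948 0.2396 0.265 ]
[0.6926 0.2248 0.27  ] [0.6991 0.2463 0.27  ] foot [0.6874 0.2652 0.    ] [0.6951 0.2504 0.    ]
rack [ 0.5187 -0.2573 -0.    ] [ 0.5306 -0.2586  0.    ]
[ 0.4372 -0.2407  0.075 ]
[ 0.4987 -0.248   0.075 ]
[ 0.5617 -0.273   0.075 ]
[ 0.6087 -0.2669  0.075 ]
[ 0.437 -0.232  0.075]
[ 0.5099 -0.2516  0.075 ]
[ 0.5684 -0.2773  0.075 ]
[ 0.6205 -0.2871  0.075 ]
```

View pics/c1.png

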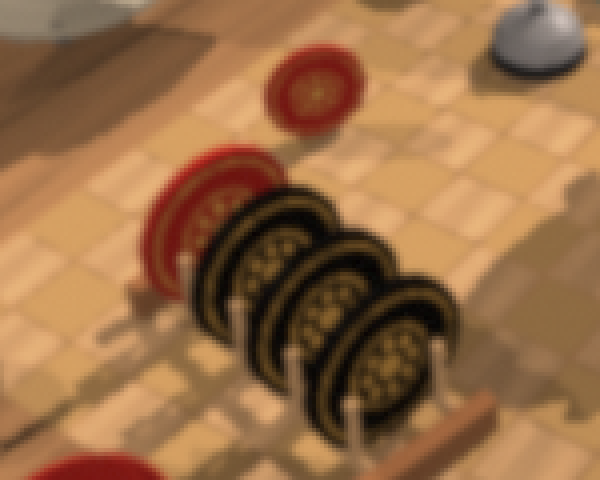

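View pics/c2.png

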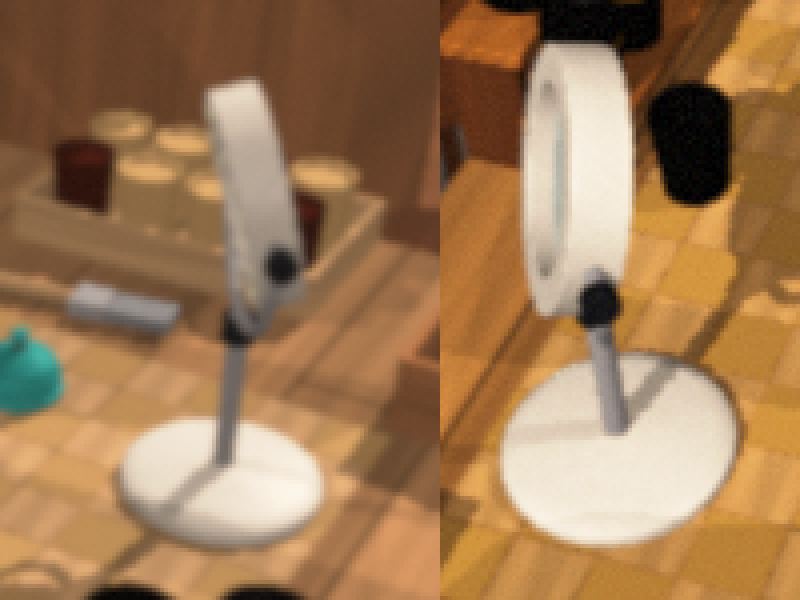

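Candidates for red_coaster: the larger disc in the rack at scene (row 250, col 243) / side (175,362), and the smaller free-standing disc at scene (222,269) / side (222,371). I take the rack one. The other red things are the bowl at (335,211) and a stack at (320,78). For the bell I take the chrome one at scene (198,327) / side (258,331), not the turquoise one at (185,349) / (291,310). The crops show the rack disc's gold-ringed face towards +x, and the lens tilted down towards the robot.

First I go above the bell with the fingers shut.

Request:
carry_out(
  motion=[
    [-1,0.471,-0.523,0.03,0],
    [-1,0.471,-0.523,0.03,0],
    [-1,0.471,-0.523,0.03,0],
    [-1,0.471,-0.523,0.03,0],
    [-1,0.471,-0.523,0.03,0],
    [-1,0.471,-0.523,0.03,0],
    [-1,0.471,-0.523,0.03,0],
    [-1,0.471,-0.523,0.03,0],
    [-1,0.471,-0.523,0.03,0],
    [-1,0.471,-0.523,0.03,0],
    [-1,0.471,-0.523,0.03,0],
    [-1,0.471,-0.523,0.03,0],
    [-1,0.471,-0.523,0.03,0],
    [-1,0.471,-0.523,0.03,0],
    [-1,0.471,-0.523,0.03,0],
    [-1,0.471,-0.523,0.03,0],
    [-1,0.471,-0.523,0.03,0],
    [-1,0.471,-0.523,0.03,0],
    [-1,0.471,-0.523,0.03,0],
    [-1,0.471,-0.523,0.03,0],
  ],
)

```text
time_s: 3.62
tcp_pos: [0.4496, 0.1477, 0.1942]
eef_rot: [3.141, 0.001, 0.429]
contact_force: [0.2, -0.9, 0.0]
gripper_width: 0.007
grasp_force: 0.0
```

```bash
python3 - <<'E'
from h import *
np.set_printoptions(precision=4,suppress=True)
w=r.grab_frame("wrist"); o=r.get_obs(); print(o["time_s"],o["tcp_pos"],o["eef_rot"],o["q"])
for l in ["bell_top","lens"]:
    t=r.tip_of(l,w); print(l,[(x["location"],x["p"]) for x in t], [atz(w,x["location"],.063) for x in t])
print("tip px",proj(w,[o["tcp_pos"]+[0,0,-.019],[.451,.149,.063]]))
cv2.imwrite("pics/w1.png",w["img"])
E
```

```text
3.6667 [0.4496 0.1471 0.1943] [3.141  0.001  0.4273] [ 0.1695  0.1432  1.7596 -0.0008  1.2396  1.3133]
bell_top [([114.9, 206.7], 0.51), ([197.9, 329.5], 0.48)] [array([0.4727, 0.2782, 0.063 ]), array([0.4472, 0.1398, 0.063 ])]
lens [] []
tip px [[236.6552 324.2065]
 [190.9313 322.7414]]
```

View pics/w1.png

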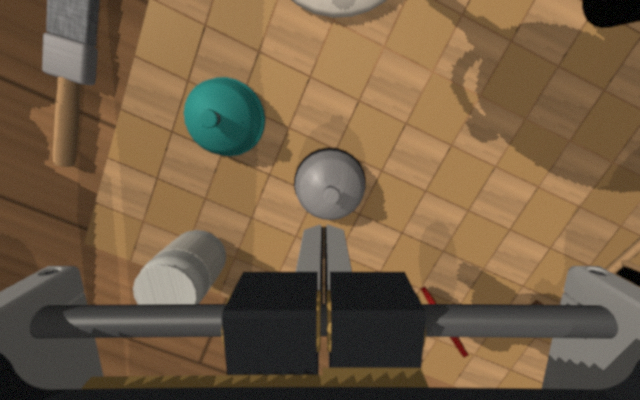

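The wrist view shows the chrome plunger at about (195,331), with the turquoise bell at (118,212) and the fingertips at (232,324). I shift 5 mm and press.

Request:
carry_out(
  motion=[
    [-1,-0.003,0.004,0.04,0],
    [-1,-0.003,0.004,0.075,0],
    [-1,-0.003,0.004,0.1,0],
    [-1,-0.003,0.004,0.11,0],
    [-1,-0.003,0.004,0.114,0],
    [-1,-0.003,0.004,0.117,0],
    [-1,-0.003,0.004,0.12,0],
    [-1,-0.003,0.004,0.121,0],
    [-1,-0.003,0.004,0.121,0],
  ],
)

```text
time_s: 4.52
tcp_pos: [0.4489, 0.1422, 0.0752]
eef_rot: [3.14, 0.0, 0.428]
contact_force: [-4.6, -2.9, 8.4]
gripper_width: 0.008
grasp_force: 4.2
```

Request:
carry_out(
  motion=[
    [-1,0,0,0.002,0],
    [-1,0,0,0.003,0],
    [-1,0,0,0.003,0],
  ],
)

```text
time_s: 4.77
tcp_pos: [0.449, 0.1423, 0.0747]
eef_rot: [3.14, -0.001, 0.428]
contact_force: [-9.2, -3.8, 27.6]
gripper_width: 0.005
grasp_force: 14.5
```

```bash
python3 - <<'E'
from h import *
o=r.get_obs(); print(o["contact_force"],o["tcp_pos"])
f=r.grab_frame("side"); cv2.imwrite("pics/s2.png",cv2.resize(f["img"][215:305,270:390],None,fx=5,fy=5,interpolation=3))
E
```

```text
[-9.15909981 -3.75617008 27.5994525 ] [0.44901516 0.14228762 0.07467482]
```

View pics/s2.png

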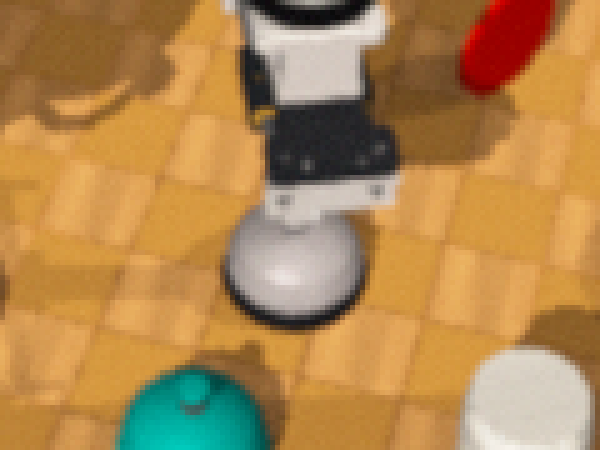

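The bell is hard down on its stop: 28 N, with the tip at 55.7 mm. Now I rise and go over the rack, turning on the way.

Request:
carry_out(
  motion=[
    [-1,0,0,-0.03,0],
    [-1,0,0,-0.07,0],
    [-0.15,-0.03,0.06,-0.11,7],
    [-0.15,-0.168,0.339,-0.178,52.5],
    [-0.15,-0.168,0.339,-0.178,52.5],
    [-0.15,-0.168,0.339,-0.178,52.5],
    [-0.15,-0.168,0.339,-0.178,52.5],
    [-0.15,-0.168,0.339,-0.178,52.5],
    [-0.15,-0.168,0.339,-0.178,52.5],
    [-0.15,-0.168,0.339,-0.178,52.5],
    [-0.15,-0.168,0.339,-0.178,52.5],
    [-0.15,-0.168,0.339,-0.178,52.5],
    [-0.15,-0.168,0.339,-0.178,52.5],
    [-0.15,-0.168,0.339,-0.178,52.5],
    [-0.15,-0.168,0.339,-0.178,52.5],
  ],
)

```text
time_s: 6.07
tcp_pos: [0.4368, -0.2343, 0.2487]
eef_rot: [-3.141, -0.001, -0.489]
contact_force: [-0.4, 0.9, -1.0]
gripper_width: 0.424
grasp_force: 0.0
```

```bash
python3 - <<'E'
from h import *
import pickle
np.set_printoptions(precision=4,suppress=True)
w=r.grab_frame("wrist"); o=r.get_obs(); print(o["time_s"],o["tcp_pos"],o["eef_rot"],o["q"])
for l in ["red_coaster","black_coaster_1","rack"]:
    t=r.tip_of(l,w); print(l,[(x["location"],round(x["p"],2),atz(w,x["location"],0 if l=="rack" else .075)) for x in t])
cv2.imwrite("pics/w3.png",w["img"]);pickle.dump(w,open("w3.pkl","wb"))
print(proj(w,[o["tcp_pos"]]))
E
```

```text
6.1167 [ 0.4367 -0.2337  0.2485] [-3.1409 -0.0001 -0.4877] [-0.6325  0.1415  1.623   0.0007  1.377   1.4259]
red_coaster [([181.0, 325.4], 0.57, array([ 0.4384, -0.2384,  0.075 ]))]
black_coaster_1 [([10.1, 274.8], 0.91, array([ 0.6134, -0.2749,  0.075 ])), ([74.4, 295.8], 0.73, array([ 0.5527, -0.2642,  0.075 ])), ([129.3, 313.5], 0.64, array([ 0.4953, -0.2539,  0.075 ]))]
rack [([130.0, 311.5], 0.51, array([ 0.4941, -0.2474,  0.    ]))]
[[249.8765 321.2506]]
```

View pics/w3.png

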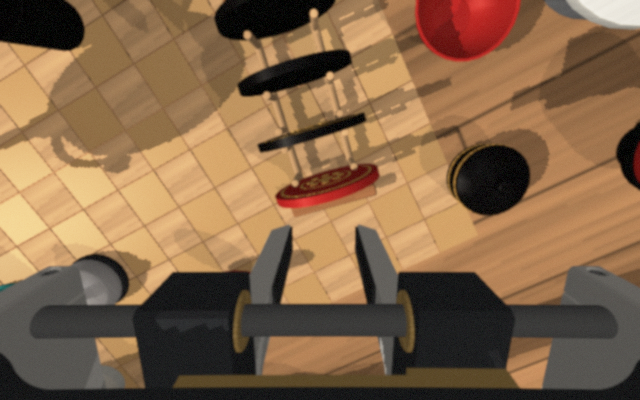

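The wrist view shows the red disc at (185,328), painted side towards the black ones. The turn went the wrong way, so I reverse it: the tool y axis should point along rack +x.

Request:
carry_out(
  motion=[
    [-0.15,0.003,0.002,0.03,-106.5],
    [-0.15,0.003,0.002,0.03,-106.5],
    [-0.15,0.003,0.002,0.03,-106.5],
    [-0.15,0.003,0.002,0.03,-106.5],
    [-0.15,0.003,0.002,0.03,-106.5],
    [-0.15,0.003,0.002,0.03,-106.5],
    [-0.15,0.003,0.002,0.03,-106.5],
    [-0.15,0.003,0.002,0.03,-106.5],
    [-0.15,0.003,0.002,0.03,-106.5],
    [-0.15,0.003,0.002,0.03,-106.5],
    [-0.15,0.003,0.002,0.03,-106.5],
    [-0.15,0.003,0.002,0.03,-106.5],
    [-0.15,0.003,0.002,0.03,-106.5],
    [-0.15,0.003,0.002,0.03,-106.5],
    [-0.15,0.003,0.002,0.03,-106.5],
    [-0.15,0.003,0.002,0.03,-106.5],
  ],
)

```text
time_s: 7.6
tcp_pos: [0.4387, -0.2371, 0.2184]
eef_rot: [-3.142, -0.0, 1.374]
contact_force: [-1.0, 0.7, 0.5]
gripper_width: 0.428
grasp_force: 0.0
```

```bash
python3 - <<'E'
from h import *
import pickle
np.set_printoptions(precision=4,suppress=True)
w=r.grab_frame("wrist"); o=r.get_obs(); print(o["time_s"],o["tcp_pos"],o["eef_rot"],o["q"])
for l in ["red_coaster","black_coaster_1","rack"]:
    t=r.tip_of(l,w); print(l,[(x["location"],round(x["p"],2),atz(w,x["location"],0 if l=="rack" else .075)) for x in t])
cv2.imwrite("pics/w4.png",w["img"]);pickle.dump(w,open("w4.pkl","wb"))
h=cv2.cvtColor(w["img"],cv2.COLOR_BGR2HSV)
m=(((h[...,0]<8)|(h[...,0]>172))&(h[...,1]>150)&(h[...,2]>60)).astype(np.uint8)
n,L,st,ce=cv2.connectedComponentsWithStats(m)
for i in range(1,n):
    if st[i,4]>150:
        pts=np.argwhere(L==i); print(st[i],ce[i],cv2.minAreaRect(pts[:,::-1].astype(np.float32)))
E
```

```text
7.65 [ 0.4387 -0.2372  0.2184] [-3.1416 -0.0001  1.3695] [-0.6354  0.1646  1.6703  0.0001  1.3067 -0.434 ]
red_coaster [([193.6, 319.9], 0.95, array([ 0.4335, -0.2396,  0.075 ])), ([17.4, 209.6], 0.74, array([ 0.369 , -0.0599,  0.075 ]))]
black_coaster_1 [([187.8, 437.6], 0.89, array([ 0.5548, -0.2575,  0.075 ])), ([191.2, 378.9], 0.82, array([ 0.4945, -0.2492,  0.075 ])), ([192.7, 491.4], 0.61, array([ 0.6089, -0.2737,  0.075 ]))]
rack []
[ 188    0   43   64 1324] [205.2334  29.5272] ((209.0, 31.5), (63.0, 42.0), 90.0)
[ 316  134   12  116 1226] [321.2879 191.2618] ((321.5, 191.5), (115.0, 11.0), 90.0)
```

View pics/w4.png

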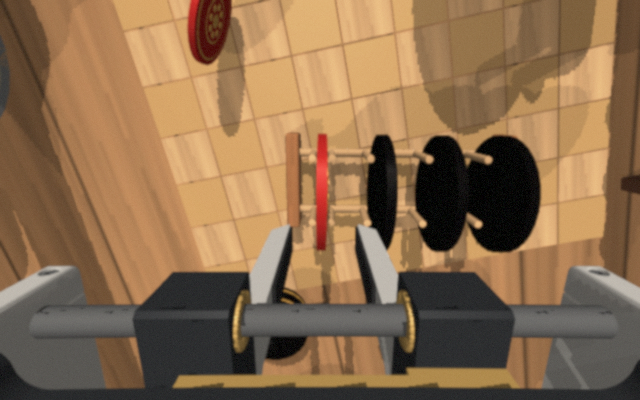

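```bash
python3 - <<'E'
from h import *
import pickle
np.set_printoptions(precision=2,suppress=True)
w=pickle.load(open("w4.pkl","rb")); T=np.array([.4387,-.2372,.2184]); R=Ro.from_euler('xyz',[-3.1416,0,1.3695]).as_matrix()
h=cv2.cvtColor(w["img"],cv2.COLOR_BGR2HSV)
m=((h[...,0]<8)|(h[...,0]>172))&(h[...,1]>150)&(h[...,2]>60); m[:,:300]=0
for a in range(136,250,16): 
    c=np.where(m[a])[0]; print(a,c.min(),c.max(),c.mean())
th=np.radians([-80,-60,-40,-20,0,20,40,60,80])
for x0 in (0,-.003):
  for oy in (-.005,0,.005):
    P=[T+R[:,0]*(x0+.06*np.sin(t))+R[:,1]*oy+np.array([0,0,.075-T[2]+.06*np.cos(t)]) for t in th]
    print(x0,oy,proj(w,P).round(1).tolist())
E
```

```text
136 318 326 322.0
152 317 327 322.0
168 316 327 321.5
184 316 327 321.5
200 316 326 321.0
216 316 326 321.0
232 317 326 321.5
248 317 324 320.5
0 -0.005 [[246.8, 319.4], [248.5, 319.1], [242.6, 318.9], [228.5, 318.7], [207.4, 318.6], [183.0, 318.7], [159.9, 318.8], [142.6, 319.1], [133.3, 319.4]]
0 0 [[246.8, 324.1], [248.5, 324.2], [242.6, 324.3], [228.5, 324.4], [207.5, 324.5], [183.0, 324.6], [160.0, 324.6], [142.6, 324.6], [133.3, 324.6]]
0 0.005 [[246.8, 328.8], [248.6, 329.2], [242.6, 329.6], [228.5, 330.0], [207.5, 330.4], [183.0, 330.5], [160.0, 330.4], [142.7, 330.2], [133.4, 329.8]]
-0.003 -0.005 [[249.4, 319.4], [251.3, 319.1], [245.6, 318.9], [231.7, 318.7], [210.8, 318.6], [186.4, 318.7], [163.4, 318.8], [146.0, 319.1], [136.5, 319.4]]
-0.003 0 [[249.4, 324.1], [251.3, 324.2], [245.6, 324.2], [231.7, 324.4], [210.8, 324.5], [186.5, 324.6], [163.4, 324.6], [146.0, 324.6], [136.5, 324.6]]
-0.003 0.005 [[249.4, 328.8], [251.3, 329.2], [245.6, 329.6], [231.7, 330.0], [210.8, 330.3], [186.5, 330.5], [163.4, 330.4], [146.0, 330.1], [136.5, 329.8]]
```

Request:
carry_out(
  motion=[
    [-0.15,0,-0.0025,0.035,0],
    [-0.15,0,-0.0025,0.07,0],
    [-0.15,0,-0.0025,0.095,0],
    [-0.15,0,-0.0025,0.106,0],
    [-0.15,0,-0.0025,0.106,0],
    [-1,0,-0.0025,0.106,0],
    [-1,0,-0.0025,0.106,0],
    [-1,0,-0.0025,0.106,0],
    [-1,0,-0.0025,0.106,0],
    [-1,0,-0.0025,0.106,0],
    [-1,0,-0.0025,0.106,0],
    [-1,0,-0.0025,0.106,0],
  ],
)

```text
time_s: 8.8
tcp_pos: [0.4366, -0.238, 0.1133]
eef_rot: [3.14, 0.001, 1.37]
contact_force: [-0.4, -0.1, 4.0]
gripper_width: 0.091
grasp_force: 30.0
```

Gripped at 9 mm, 30 N. Before lifting I fit the lamp's pose from the first pictures, which costs no robot time.

```bash
cat > fit.py <<'E'
from h import *
import pickle
from scipy.optimize import minimize
np.set_printoptions(precision=4,suppress=True)
fs=pickle.load(open("f0.pkl","rb"))
rois={"scene":(115,240,365,435),"side":(165,310,200,280)}; S=4
def cyl(c,ax,rad,h0,h1):
    u=np.cross(ax,[0,0.123,1]);u/=np.linalg.norm(u);v=np.cross(ax,u);a=np.linspace(0,2*np.pi,60)
    q=np.outer(np.cos(a),u)+np.outer(np.sin(a),v)
    return np.vstack([c+rad*q+h0*ax,c+rad*q+h1*ax])
masks={}
for n,(a,b,c,d) in rois.items():
    im=cv2.resize(fs[n]["img"][a:b,c:d],None,fx=S,fy=S,interpolation=cv2.INTER_CUBIC)
    h=cv2.cvtColor(im,cv2.COLOR_BGR2HSV)
    m=((h[...,1]<70)&(h[...,2]>110)).astype(np.uint8)
    m=cv2.morphologyEx(m,cv2.MORPH_OPEN,np.ones((13,13)))
    cs=cv2.findContours(m,cv2.RETR_EXTERNAL,cv2.CHAIN_APPROX_NONE)[0]
    m[:]=0; cv2.drawContours(m,[k for k in cs if cv2.contourArea(k)>1500],-1,1,-1); masks[n]=m
def render(n,p):
    x,y,psi,t=p; a,b,c,d=rois[n]; m=np.zeros_like(masks[n])
    ax=np.array([np.cos(t)*np.cos(psi),np.cos(t)*np.sin(psi),np.sin(t)])
    for P in (cyl(np.array([x,y,.27]),ax,.085,-.018,.018),cyl(np.array([x,y,0]),np.array([0,0,1.]),.085,0,.026)):
        q=(proj(fs[n],P)[:,::-1]-[c,a]+.5)*S-.5
        cv2.fillConvexPoly(m,cv2.convexHull(np.round(q*16).astype(np.int32)),1,shift=4)
    return m
def cost(p): return sum((masks[n]!=render(n,p)).sum()/masks[n].sum() for n in masks)
if __name__=="__main__":
    best=[]
    for psi in (-.1,.2,.5):
        for t in (.25,.45):
            s=np.array([.695,.245,psi,t]); sim=np.vstack([s]+[s+np.eye(4)[i]*[.015,.015,.2,.1][i] for i in range(4)])
            o=minimize(cost,s,method="Nelder-Mead",options=dict(initial_simplex=sim,maxiter=250)); best.append((o.fun,o.x)); print(o.fun,o.x)
    p=min(best,key=lambda b:b[0])[1]
    v=[]
    for n,(a,b,c,d) in rois.items():
        im=cv2.resize(fs[n]["img"][a:b,c:d],None,fx=S,fy=S,interpolation=cv2.INTER_CUBIC)
        for m,col in ((render(n,p),(0,0,255)),(masks[n],(0,255,0))):
            cv2.drawContours(im,cv2.findContours(m,cv2.RETR_EXTERNAL,cv2.CHAIN_APPROX_NONE)[0],-1,col,1)
        v.append(cv2.copyMakeBorder(im,0,600-im.shape[0],0,0,cv2.BORDER_CONSTANT))
    cv2.imwrite("pics/fit.png",np.hstack(v)[:600,:800])
E
python3 fit.py
```

```text
0.41384300050734935 [0.6925 0.2421 0.5611 0.2583]
0.4132499517145972 [0.6926 0.2422 0.5606 0.2591]
0.41366221749305326 [0.6925 0.2421 0.558  0.2575]
0.4132143520228705 [0.6927 0.2422 0.5622 0.2558]
0.4135088651934136 [0.6926 0.2423 0.5597 0.2597]
0.4145736054026885 [0.6921 0.2431 0.5604 0.2574]
```

View pics/fit.png

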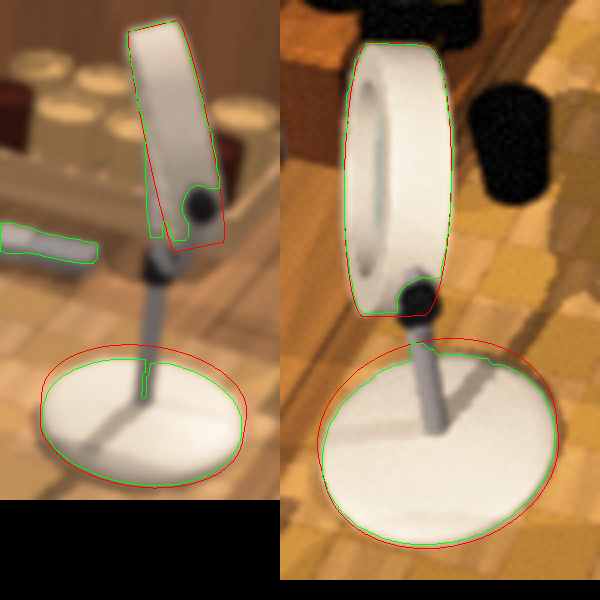

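The fit gives the lens at about (0.693, 0.242, 0.27), azimuth 32°, tilt 15°; the head outlines agree in both views, only the rounded foot is off. I lift out and carry the disc to a spot where the arm plane lies along that azimuth.

Request:
carry_out(
  motion=[
    [-1,0,0,-0.02,0],
    [-1,0,0,-0.05,0],
    [-1,0,0,-0.09,0],
    [-1,0,0,-0.13,0],
    [-1,0.02,-0.005,-0.17,-3],
    [-1,0.573,-0.133,-0.2,-43.5],
    [-1,0.573,-0.133,-0.2,-43.5],
    [-1,0.573,-0.133,-0.2,-43.5],
    [-1,0.573,-0.133,-0.2,-43.5],
    [-1,0.573,-0.133,-0.2,-43.5],
    [-1,0.573,-0.133,-0.2,-43.5],
    [-1,0.573,-0.133,-0.2,-43.5],
    [-1,0.573,-0.133,-0.2,-43.5],
    [-1,0.573,-0.133,-0.2,-43.5],
    [-1,0.573,-0.133,-0.2,-43.5],
    [-1,0.573,-0.133,-0.2,-43.5],
    [-1,0.573,-0.133,-0.2,-43.5],
    [-1,0.573,-0.133,-0.2,-43.5],
    [-1,0.573,-0.133,-0.2,-43.5],
    [-1,0.573,-0.133,-0.2,-43.5],
  ],
)

```text
time_s: 10.47
tcp_pos: [0.4193, 0.3558, 0.3115]
eef_rot: [3.141, -0.003, 2.135]
contact_force: [-0.2, -0.5, -1.4]
gripper_width: 0.096
grasp_force: 30.0
```

```bash
python3 - <<'E'
from h import *
import fit
from fit import *
o=r.get_obs(); print(o["time_s"],o["tcp_pos"],o["eef_rot"],o["q"],o["gripper_width"],o["contact_force"])
for n,c in (("scene",(180,)),("side",(249,))):
    fit.masks[n][(c[0]-rois[n][0])*S:]=0
fit.masks["scene"][:, :27*S]=0
R0=fit.render
def rh(n,p):
    x,y,psi,t=p; a,b,c,d=rois[n]; m=np.zeros_like(masks[n])
    ax=np.array([np.cos(t)*np.cos(psi),np.cos(t)*np.sin(psi),np.sin(t)])
    q=(proj(fs[n],cyl(np.array([x,y,.27]),ax,.085,-.018,.018))[:,::-1]-[c,a]+.5)*S-.5
    cv2.fillConvexPoly(m,cv2.convexHull(np.round(q*16).astype(np.int32)),1,shift=4); 
    return m
fit.render=rh
for psi in (.3,.6):
    s=np.array([.695,.242,psi,.3]); sim=np.vstack([s]+[s+np.eye(4)[i]*[.015,.015,.2,.1][i] for i in range(4)])
    q=minimize(fit.cost,s,method="Nelder-Mead",options=dict(initial_simplex=sim,maxiter=250)); print(q.fun,q.x)
for t in (.2,.26,.32,.38):
    q2=minimize(lambda v:fit.cost([*v,t]),q.x[:3],method="Nelder-Mead"); print(t,q2.fun,q2.x)
E
```

```text
10.4667 [0.4193 0.3558 0.3115] [ 3.1409 -0.0032  2.1347] [0.5749 0.2008 1.3952 0.0032 1.5448 0.0109] 0.09582030260214126 [-0.2427 -0.5453 -1.4485]
0.36581948937062836 [0.6926 0.2419 0.5603 0.2575]
0.3653070116761934 [0.6922 0.2426 0.5609 0.2581]
0.2 0.4529059507045782 [0.691  0.241  0.5554]
0.26 0.36483023093110384 [0.6922 0.2427 0.5609]
0.32 0.5236655301258449 [0.6939 0.2424 0.5595]
0.38 0.596714145541429 [0.6945 0.2433 0.4491]
```

Head-only refit: t = 0.258, ψ = 0.561. The moves only turn about the tool's z, so the 15° tilt has to come from a pose beyond reach. I try going straight up to the limit here, well clear of everything.

Request:
carry_out(
  motion=[
    [-1,0,0,-0.6,0],
    [-1,0,0,-0.6,0],
    [-1,0,0,-0.6,0],
    [-1,0,0,-0.6,0],
    [-1,0,0,-0.6,0],
    [-1,0,0,-0.6,0],
    [-1,0,0,-0.6,0],
    [-1,0,0,-0.6,0],
    [-1,0,0,-0.6,0],
    [-1,0,0,-0.6,0],
    [-1,0,0,-0.6,0],
    [-1,0,0,-0.6,0],
    [-1,0,0,-0.6,0],
    [-1,0,0,-0.6,0],
    [-1,0,0,-0.6,0],
  ],
)

```text
time_s: 11.72
tcp_pos: [0.3616, 0.3019, 0.698]
eef_rot: [3.118, -0.003, 2.129]
contact_force: [-0.7, 0.8, -1.3]
gripper_width: 0.097
grasp_force: 30.0
```

```bash
python3 - <<'E'
from h import *
np.set_printoptions(precision=4,suppress=True)
o=r.get_obs(); print(o)
E
```

```text
{'time_s': 11.7167, 'q': array([ 0.5456,  0.3098,  0.2204,  0.0054,  2.5878, -0.0085]), 'joint_vel': array([-0.0237, -0.0598,  0.0022,  0.0031,  0.0753, -0.0198]), 'tau': array([  0.0557, -34.6013, -16.0855,   0.0405,  -0.1677,   0.016 ]), 'tcp_pos': array([0.3616, 0.3019, 0.698 ]), 'eef_rot': array([ 3.1179, -0.0025,  2.1295]), 'contact_force': array([-0.7148,  0.8449, -1.3234]), 'wrist_torque': array([ 0.0062, -0.1836,  0.0463]), 'grasp_force': 29.997559189796448, 'gripper_width': 0.09705860530522499}
```

Beyond reach, the elbow limit (q3 = 0.22) already gives a little outward tilt (1.35°). I push inward and up so that q5 also meets its limit.

Request:
carry_out(
  motion=[
    [-1,0,-0.2,-0.2,0],
    [-1,0,-0.2,-0.2,0],
    [-1,0,-0.2,-0.2,0],
    [-1,0,-0.2,-0.2,0],
    [-1,0,-0.2,-0.2,0],
    [-1,0,-0.2,-0.2,0],
    [-1,0,-0.2,-0.2,0],
    [-1,0,-0.2,-0.2,0],
  ],
)

```text
time_s: 12.38
tcp_pos: [0.2296, 0.2272, 0.7646]
eef_rot: [3.064, 0.001, 2.13]
contact_force: [-0.0, 0.4, -1.6]
gripper_width: 0.092
grasp_force: 30.0
```

```bash
python3 - <<'E'
from h import *
np.set_printoptions(precision=4,suppress=True)
o=r.get_obs(); print(o["time_s"],o["q"],o["tcp_pos"],o["eef_rot"],"\n",Ro.from_euler('xyz',o["eef_rot"]).as_matrix())
E
```

```text
12.3833 [ 0.5648  0.1336  0.221  -0.0026  2.7093  0.0035] [0.2296 0.2272 0.7646] [3.0639 0.0006 2.1297] 
 [[-0.5303  0.8452  0.0662]
 [ 0.8478  0.5287  0.0406]
 [-0.0006  0.0776 -0.997 ]]
```

That works: 4.4° in the wanted direction. I continue.

Request:
carry_out(
  motion=[
    [-1,0,-0.25,-0.15,0],
    [-1,0,-0.25,-0.15,0],
    [-1,0,-0.25,-0.15,0],
    [-1,0,-0.25,-0.15,0],
    [-1,0,-0.25,-0.15,0],
    [-1,0,-0.25,-0.15,0],
  ],
)

```text
time_s: 12.88
tcp_pos: [0.1525, 0.2294, 0.7856]
eef_rot: [2.99, 0.0, 2.13]
contact_force: [0.7, 0.2, -1.2]
gripper_width: 0.093
grasp_force: 30.0
```

```bash
python3 - <<'E'
from h import *
np.set_printoptions(precision=4,suppress=True)
o=r.get_obs(); print(o["time_s"],o["q"],o["tcp_pos"],o["eef_rot"],"\n",Ro.from_euler('xyz',o["eef_rot"]).as_matrix())
E
```

```text
12.8833 [ 0.7749  0.0621  0.2213 -0.0781  2.7094  0.1426] [0.1525 0.2294 0.7856] [2.9905 0.0004 2.1297] 
 [[-0.5303  0.8381  0.1279]
 [ 0.8478  0.5243  0.0795]
 [-0.0004  0.1506 -0.9886]]
```

Request:
carry_out(
  motion=[
    [-1,-0.04,-0.08,-0.15,0],
    [-1,-0.04,-0.08,-0.15,0],
    [-1,-0.04,-0.08,-0.15,0],
    [-1,-0.04,-0.08,-0.15,0],
    [-1,-0.04,-0.08,-0.15,0],
    [-1,-0.04,-0.08,-0.15,0],
  ],
)

```text
time_s: 13.38
tcp_pos: [0.1246, 0.1982, 0.801]
eef_rot: [2.929, 0.001, 2.129]
contact_force: [0.3, 0.4, -1.2]
gripper_width: 0.093
grasp_force: 30.0
```

```bash
python3 - <<'E'
from h import *
np.set_printoptions(precision=4,suppress=True)
o=r.get_obs(); print(o["time_s"],o["q"],o["tcp_pos"],o["eef_rot"],"\n",Ro.from_euler('xyz',o["eef_rot"]).as_matrix())
E
```

```text
13.3833 [ 0.79    0.0007  0.2215 -0.1185  2.7095  0.1189] [0.1246 0.1982 0.801 ] [2.9287 0.001  2.1289] 
 [[-0.5296  0.829   0.1798]
 [ 0.8482  0.5178  0.1111]
 [-0.001   0.2113 -0.9774]]
```

Request:
carry_out(
  motion=[
    [-1,-0.04,-0.08,-0.15,0],
    [-1,-0.04,-0.08,-0.15,0],
    [-1,-0.04,-0.08,-0.15,0],
    [-1,-0.04,-0.08,-0.15,0],
    [-1,-0.04,-0.08,-0.15,0],
  ],
)

```text
time_s: 13.8
tcp_pos: [0.0874, 0.1689, 0.8134]
eef_rot: [2.868, 0.003, 2.128]
contact_force: [0.3, 1.3, -0.4]
gripper_width: 0.097
grasp_force: 30.0
```

```bash
python3 - <<'E'
from h import *
np.set_printoptions(precision=4,suppress=True)
o=r.get_obs(); print(o["time_s"],o["q"],o["tcp_pos"],o["eef_rot"],"\n",Ro.from_euler('xyz',o["eef_rot"]).as_matrix())
E
```

```text
13.8 [ 0.9208 -0.0556  0.2212 -0.2389  2.7099  0.1323] [0.0874 0.1689 0.8134] [2.8682 0.0034 2.1284] 
 [[-0.5292  0.8165  0.2308]
 [ 0.8485  0.5103  0.14  ]
 [-0.0034  0.27   -0.9629]]
```

Tilt 15.7° at azimuth 32.0°; I want 14.8° and 32.1°. Now I move out to a waypoint and see whether the tilt stays.

Request:
carry_out(
  motion=[
    [-1,-0.138,0.187,0.378,0],
    [-1,-0.138,0.187,0.378,0],
    [-1,-0.138,0.187,0.378,0],
    [-1,-0.138,0.187,0.378,0],
    [-1,-0.138,0.187,0.378,0],
    [-1,-0.138,0.187,0.378,0],
    [-1,-0.138,0.187,0.378,0],
    [-1,-0.138,0.187,0.378,0],
    [-1,-0.138,0.187,0.378,0],
    [-1,-0.138,0.187,0.378,0],
    [-1,-0.138,0.187,0.378,0],
    [-1,-0.138,0.187,0.378,0],
    [-1,-0.138,0.187,0.378,0],
    [-1,-0.138,0.187,0.378,0],
    [-1,-0.138,0.187,0.378,0],
    [-1,-0.138,0.187,0.378,0],
  ],
)

```text
time_s: 15.13
tcp_pos: [0.4, 0.2004, 0.5022]
eef_rot: [2.865, 0.005, 2.129]
contact_force: [0.6, 0.6, -0.6]
gripper_width: 0.094
grasp_force: 30.0
```

```bash
python3 - <<'E'
from h import *
np.set_printoptions(precision=4,suppress=True)
o=r.get_obs(); P=o["tcp_pos"]; R=Ro.from_euler('xyz',o["eef_rot"]).as_matrix();print(o["time_s"],o["q"],P,o["eef_rot"],"\n",R)
L=np.array([.6923,.2425,.27]); n=np.array([.8190,.5145,.2551])
C=L-.15*n; print("angle",np.degrees(np.arccos(n@R[:,1])),"tool n",R.T@n,"shift",R.T@(C-.0375*R[:,2]-P))
s=r.grab_frame("side"); cv2.imwrite("pics/s5.png",s["img"])
E
```

```text
15.1333 [ 0.24   -0.1189  1.3163  0.0817  1.6794 -0.2993] [0.4    0.2004 0.5022] [2.8652 0.0047 2.1291] 
 [[-0.5298  0.8153  0.2338]
 [ 0.8481  0.5108  0.1407]
 [-0.0047  0.2729 -0.962 ]]
angle nan tool n [0.0013 1.0001 0.0185] shift [-0.1182  0.0465  0.2574]<stdin>:5: RuntimeWarning: invalid value encountered in arccos
```

The tilt stays, 1.1° off in all. Now I go to the hold pose.

Request:
carry_out(
  motion=[
    [-1,-0.05,0.0,0.05,0],
    [-1,-0.09,0.0,0.1,0],
    [-1,-0.118,0.01,0.14,0],
    [-1,-0.118,0.02,0.17,0],
    [-1,-0.118,0.03,0.2,0],
    [-1,-0.118,0.04,0.225,0],
    [-1,-0.118,0.0465,0.245,0],
    [-1,-0.118,0.0465,0.257,0],
    [-1,-0.118,0.0465,0.257,0],
    [-1,-0.118,0.0465,0.257,0],
    [-1,-0.118,0.0465,0.257,0],
    [-1,-0.118,0.0465,0.257,0],
  ],
)

```text
time_s: 16.18
tcp_pos: [0.5607, 0.1598, 0.2684]
eef_rot: [2.865, 0.006, 2.129]
contact_force: [-0.8, -1.2, -1.7]
gripper_width: 0.093
grasp_force: 30.0
```

```bash
python3 - <<'E'
from h import *
np.set_printoptions(precision=4,suppress=True)
o=r.get_obs(); P=o["tcp_pos"]; R=Ro.from_euler('xyz',o["eef_rot"]).as_matrix();print(o["time_s"],P,R[:,1])
L=np.array([.6923,.2425,.27]); n=np.array([.8190,.5145,.2551]); C=L-.15*n
print("shift",R.T@(C-.0375*R[:,2]-P))
Cd=P+.0375*R[:,2]; v=[]
a=np.linspace(0,2*np.pi,60)
for nm,(r0,c0) in (("scene",(100,340)),("side",(160,210))):
    f=r.grab_frame(nm); 
    print(nm,[(x["location"],round(x["p"],2)) for x in r.tip_of("red_coaster",f)],"expect",proj(f,[Cd]),"bell",[(x["location"],round(x["p"],2)) for x in r.tip_of("bell_top",f)], "lens",[(x["location"],round(x["p"],2)) for x in r.tip_of("lens",f)])
    if nm=="scene": c0=300
    S=5;im=cv2.resize(f["img"][r0:r0+110,c0:c0+80 if nm=="side" else c0+125][:, :80 if nm=="side" else 125],None,fx=S,fy=S,interpolation=3)
    im=im[:,:400] if nm=="side" else cv2.resize(f["img"][r0:r0+110,c0+20:c0+100+0],None,fx=S,fy=S,interpolation=3)
    off=c0 if nm=="side" else c0+20
    for s in (-1,1):
        q=proj(f,[Cd+.0045*s*R[:,1]+.06*(np.cos(t)*R[:,0]+np.sin(t)*R[:,2]) for t in a])
        cv2.polylines(im,[np.round(((q[:,::-1]-[off,r0]+.5)*S-.5)).astype(np.int32)],True,(0,255,0),1)
    v.append(im)
cv2.imwrite("pics/fin.png",np.hstack(v))
E
```

```text
16.1833 [0.5607 0.1598 0.2684] [0.8152 0.5106 0.2734]
shift [ 0.0003 -0.0001  0.0005]
scene [([222.6, 270.2], 0.68), ([158.3, 358.6], 0.51)] expect [[159.6725 359.6913]] bell [([196.5, 323.4], 0.56)] lens [([149.8, 407.3], 0.6), ([289.6, 283.8], 0.32)]
side [([215.5, 285.0], 0.83), ([219.4, 370.3], 0.82), ([155.1, 345.4], 0.59)] expect [[210.0052 285.4485]] bell [([292.4, 306.5], 0.47), ([255.8, 329.8], 0.42)] lens [([208.9, 226.9], 0.63), ([210.5, 260.3], 0.2)]
```

View pics/fin.png

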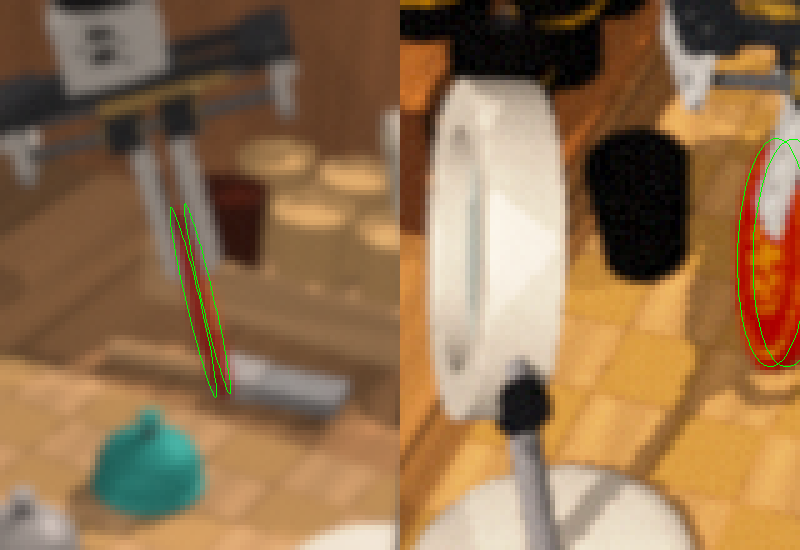

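The overlay shows the disc (scene about (159,359), side about (213,287)) on the predicted outline, painted face towards the glass. The chrome bell's plunger is up at about (198,323), and the lamp is untouched.

```bash
python3 -c "
from cell import r
print(r.close_job())"
```

```text
the job is handed in; nothing more can be done
None
```

The job is handed in: the bell was pressed to its stop and came back up, and the gripper holds the larger red coaster about 15 cm from the glass, centred, painted face to the lens and about 1° off square by my measurement. The robot's clock read about 16 s of the 43 s allowed; I did not re-check the black coasters and loose ware at the end.

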